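# Pack out the gluing jig

### The arm

A 6-joint arm with a two-finger parallel gripper is mounted at the origin on a cart in front of the work surface, level with it; the furniture and walls round the work are solid. World frame = base frame: x ahead of the robot, y to its left, z up, the work surface at z = 0. Lengths are in mm, angles in rad, forces in N, time in s.
With the tool pointing down it reaches from about 350 to 775 mm from the base axis. Payload 7.3 kg.
Tool frame: the origin (TCP) lies on the centre line of the jaws, within the pads' length; the fingertips stand bot.tip_reach ahead of it and the grasp point (between the pads) lies 6 mm ahead of it (bot.tip_reach is the distance from the TCP to the fingertips, in mm); z points along the fingers, y is the direction in which the jaws open and shut (so a half turn about z gives the same grasp; the last joint's range is limited). The gripper opens to 92 mm and grips with 3 to 60 N. Pads are 19 mm wide; open, the fingers measure 130 mm over their backs; the gripper's body (75 mm by 190 mm) begins 47 mm behind the grasp point.
Start: joints at [-1.366, 0.342, 1.524, -0, 1.275, -0.146], TCP at [180.438, -493.036, 251.741] pointing down, gripper open.
Joint ranges: [-2.53, 2.53], [-0.77, 2.02], [0.04, 2.7], [-1, 4.14], [0.28, 2.66], [-3.11, 3.11]. Speed limits (rad/s): [2.57, 2.57, 3.14, 3.14, 3.14, 3.14].

### API

Orientations are given as [roll, pitch, yaw] about the fixed x, y, z axes, in that order (R = Rz(yaw) Ry(pitch) Rx(roll)).
In Python, from plant import bot gives the robot as it stands.
- The arm moves only by the tool step_arm, never from a script. Its argument "deltas" is a list of rows, each a list of 6 numbers: the shift along the tool's x, y, z in mm, then the turn, a rotation vector about the tool's x, y, z in rad. A call has 1 to 5 rows; each row is the pose to reach, as a shift and turn from the pose commanded when the call began, along the tool's axes at that moment; what a row does not reach only later rows make up. A row lasts 1/12 s, in which the tool goes at most 41.7 mm and 7.16 degrees, less where a joint would pass 70% of its speed; a pose out of reach is approached as far as the arm can. A call with a gripper value outside its range is refused whole. "fingers" is the finger opening in mm, from 0 to 91.8, set as the call begins (left out, the last holds). The fingers move at their own pace and stop on an object; the grip force is fixed at half the most. Time passes only in rows, so rows that repeat a pose let the fingers close. It gives the time, the measured TCP pose, the force and the opening at its end, in the units of the state.
- bot.get_obs(): the state, without advancing time (a new reading comes with each control period).
- bot.capture(name): name is "scene" or "top" or "wrist"; returns a dict with "color" (400x640x3 uint8, red, green, blue), "fx", "fy", "cx", "cy" (pixels), "k1" (the pictures are not rectified: a ray, as slopes to the right and down, at radius r is drawn at 1 + k1 r^2 times it, then the intrinsics apply), "R" (3x3) and "t" (3): a world point X has camera coordinates R X + t. Camera axes: x right, y down, z forward; pixel columns grow to the right and rows downward; lengths in mm; the calibration is good to about 2 mm. A picture is of the moment at which its call begins. There is no depth.
- bot.close_job(): hands the job in, once; it reports no verdict.
Trained networks look in a picture, given as the dict that the camera call returned (one of the last four; its "shot" number tells which), for a name from the list of things; names that differ only in an ending like _2 or _b are one class to them, and where a whole thing is asked for, a point or a joint stands for the part that bears it (a point fixed in the world has none). Each returns a list of dicts, best first, with "p" (0 to 1); they miss things now and then, are a little off and sometimes report something else, mostly with a low value. They report only what shows in the picture. A call takes as long as a camera call. They do not tell look-alikes from the thing itself.
- bot.boxes_of(query, picture): "rect" ([centre column, centre row, width, height] in pixels, round what is visible of it).
The state is a dict: "time": time; "joint_positions": joint angles; "dq": joint speeds; "tau": joint torques, N m; "tool_pos": TCP position; "tcp_rot": TCP orientation; "contact_force": force on the tool from outside, world axes, zero at the start; "moment": the same for the moment, N m; "grip_width": finger opening in mm.
Only numpy, scipy, OpenCV 4.12 (cv2) and the standard library are available. Lean on these libraries where they do the work, as an engineer would, in place of code of your own. Each camera call takes 0.05 s, during which the arm holds its last target. There are 200 camera calls.

### The job

The green-topped accent of a sign letter sits in the gluing jig and has to be packed out: a gap is left between it and the jig's end stop. Find the one of the three wooden packer blocks that fills this gap, set it into the gap so that it stands upright and flat on the jig's floor, and let go. Leave the other two packers where they are on the table.

Things in the scene. Friction and masses are not known exactly. Their poses are not given: they have to be found in the camera images.
- jig_gap (a point): centre of the empty gap on the channel floor (8 mm above the table) of the fixed aluminium jig, plate 105 (x) by 185 (y) mm. Gap: 62 mm along y, 50 mm along x; at -y the fixed green-topped accent, 49 mm tall; at +y the blue end stop, at -x and +x blue fences. Stop and fences rise 14 mm above the floor, inner top edges bevelled 8 mm wide, 45 degrees to guide a block. z up; x, y turn with the jig
- packer_short: wooden packer block, 40 mm (its x) by 30 mm (its y) by 60 mm tall, standing on the table; origin at the centre of its underside, z up; all packers are of the same brown wood with a small dark dot on top and weigh 50 to 200 g
- packer_medium: wooden packer block, 40 mm (its x) by 52 mm (its y) by 60 mm tall, standing on the table; origin at the centre of its underside, z up
- packer_long: wooden packer block, 40 mm (its x) by 75 mm (its y) by 60 mm tall, standing on the table; origin at the centre of its underside, z up
Mind the look-alikes: they are no part of the job. Of the things that look like the part that bears jig_gap, the largest one is meant.

How it is judged (in metres and radians):
On the way:
1. the 52 mm packer is lifted off the table (height (world z) of packer_medium above 0.02 m), for 0.1 s.
At the end, for the whole second after the job is handed in: The 52 mm packer stands in the gap, its underside within 4 mm of the channel floor, within 14 mm of the gap's centre, upright within 0.1 rad, its length along the channel within 0.3 rad, at rest and released; the 30 mm and 75 mm packers are within 40 mm of where they started (z of packer_medium in the frame of jig_gap between -0.003 and 0.004 m and horizontal distance between packer_medium and jig_gap below 0.014 m and angle between packer_medium's own z axis and vertical below 0.1 rad and angle between the y axis of packer_medium and the y axis of jig_gap, either way round below 0.3 rad and linear speed of packer_medium below 0.02 m/s and distance of each of packer_short, packer_long from where it was at the start of the episode below 0.04 m); the robot touches nothing.
It also fails if it takes over 32 s, if anything falls off the work surface, if the arm or the gripper's body presses on something with over 40 N, if the wrist force passes 120 N, or if a joint passes its speed limit or range.

## Working session

There is one attempt and no reset: what is moved stays moved. The work goes in short steps, Python scripts to look and compute and a tool call to move; the robot and the scene stay as the last step left them, time stands still between calls to the robot, and variables do not carry over. Pictures are saved under pics/ and viewed, about 8 in all and at most 12, crops included, and the job is handed in when it is done.

Besides the shell and the picture viewer there is one more tool, called after "Emit:" as name([rows], argument=value, ...), one row to a line, values as JSON. step_arm: Moves the arm, as the interface text tells. Its arguments: {"type":"object","properties":{"deltas":{"type":"array"},"fingers":{"type":"number"}},"required":["deltas"]}

```bash
mkdir -p pics; ls
python3 - <<'E'
from plant import bot
import cv2,json
print(bot.get_obs(), bot.tip_reach)
for n in ["scene","top"]:
    c=bot.capture(n); cv2.imwrite(f"pics/{n}0.png",c["color"][:,:,::-1])
    print(n,{k:(v.tolist() if hasattr(v,'tolist') else v) for k,v in c.items() if k!="color"})
    for q in ["jig_gap","packer_short","packer_medium","packer_long"]:
        print(q,[(b["p"],[round(x) for x in b["rect"]]) for b in bot.boxes_of(q,c)])
E
```

```text
pics
{'time': 0.0, 'joint_positions': array([-1.36597760e+00,  3.42701785e-01,  1.52501270e+00, -1.23421167e-05,
        1.27541309e+00, -1.46033338e-01]), 'dq': array([ 0.00168211,  0.00091307,  0.00035091,  0.0015046 , -0.00100505,
        0.00074885]), 'tau': array([ 1.96062079e-03, -4.31241846e+01, -2.44218868e+01,  7.18629034e-02,
        5.58485300e-02, -1.37355751e-04]), 'tool_pos': array([ 180.36606152, -492.64785001,  251.05731741]), 'tcp_rot': array([-3.14007236e+00, -2.11676312e-04,  3.50855505e-01]), 'contact_force': array([-0.80036878,  0.52152949, -0.5518371 ]), 'moment': array([-0.02582715, -0.01429352,  0.02934631]), 'grip_width': 92.02639658178174} 25.0
scene {'fx': 393.00208107229105, 'fy': 393.00208107229105, 'cx': 311.72670764196664, 'cy': 200.8369522859814, 'k1': -0.09896294734879636, 'R': [[-0.6877458345352726, -0.7257370811540841, 0.01764528598043233], [-0.413160944326338, 0.3713153767158682, -0.8315184454344483], [0.5969118035042946, -0.5791636902053711, -0.5552168214174955]], 't': [445.4380736052345, 234.7508507302371, 722.1386316648264], 'shot': 1}
jig_gap [
[... 174 characters left out ...]
_long [(0.75, [253, 233, 27, 42])]
top {'fx': 442.1520430598467, 'fy': 442.1520430598467, 'cx': 325.0262858744972, 'cy': 194.6429093815716, 'k1': 0.020516522930893864, 'R': [[0.002095642505557836, -0.9997849871222928, -0.02062977962473834], [-0.9986948018944141, -0.0010396756651982473, -0.051064779874079105], [0.05103235200895463, 0.020709867198694554, -0.9984822484396236]], 't': [99.12947141626499, 546.4949054412564, 1164.5933955127473], 'shot': 2}
jig_gap [(0.79, [375, 190, 80, 60]), (0.73, [226, 219, 30, 26]), (0.72, [439, 253, 50, 33]), (0.66, [444, 131, 54, 44])]
packer_short [(0.49, [282, 227, 13, 18])]
packer_medium [(0.95, [226, 220, 26, 25])]
packer_long [(0.59, [267, 187, 34, 25])]
```

Run:
```python
import cv2
a=cv2.imread("pics/top0.png")[100:300,170:500]
cv2.imwrite("pics/topc.png",cv2.resize(a,(792,480),interpolation=cv2.INTER_CUBIC))
a=cv2.imread("pics/scene0.png")[120:320,190:500]
cv2.imwrite("pics/scenec.png",cv2.resize(a,(744,480),interpolation=cv2.INTER_CUBIC))
```

```text
(no output)
```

View pics/topc.png

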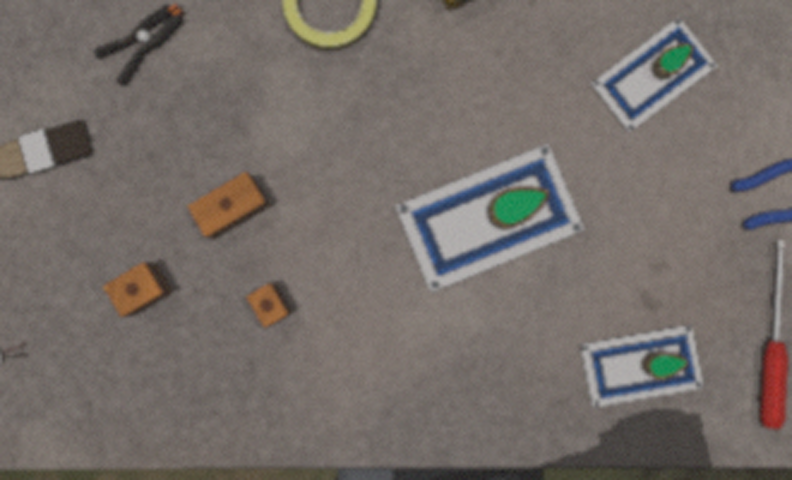

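View pics/scenec.png

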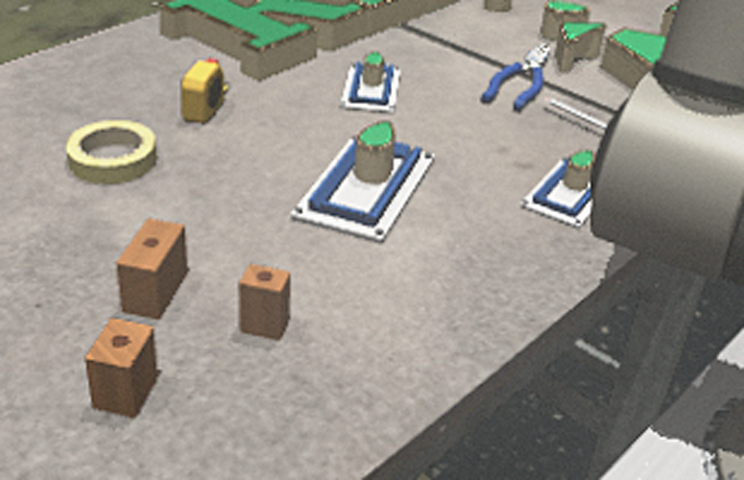

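The views show three jigs in the top picture: the largest at (375,190), with look-alikes at (439,253) and (444,131). I choose the largest. The packers are medium at (226,220), long at (264,185) and short at (281,226).

```bash
cat > h.py <<'E'
import numpy as np, cv2
from scipy.spatial.transform import Rotation as Ro
from scipy.optimize import least_squares
def K(c): return np.array([[c["fx"],0,c["cx"]],[0,c["fy"],c["cy"]],[0,0,1.]]), np.array([c["k1"],0,0,0.])
def ray(c,px,z):
    k,d=K(c); n=cv2.undistortPoints(np.float64(px).reshape(-1,1,2),k,d)[:,0]
    R=np.array(c["R"]); o=-R.T@np.array(c["t"]); v=np.c_[n,np.ones(len(n))]@R
    return o+v*((z-o[2])/v[:,2])[:,None]
def proj(c,X):
    k,d=K(c); return cv2.projectPoints(np.float64(X).reshape(-1,1,3),cv2.Rodrigues(np.array(c["R"]))[0],np.float64(c["t"]),k,d)[0][:,0]
def rect(c,px,w,h,z):
    """fit centre & yaw of w(x) by h(y) rectangle at height z; px corners in order (-,+),(-,-),(+,-),(+,+)"""
    P=ray(c,px,z)[:,:2]; Q=np.array([[-w,h],[-w,-h],[w,-h],[w,h]])/2
    p0=P.mean(0); A=(Q.T@(P-p0)); a=np.arctan2(A[0,1]-A[1,0],A[0,0]+A[1,1])
    r=np.array([[np.cos(a),-np.sin(a)],[np.sin(a),np.cos(a)]])
    return p0,a,np.abs(P-p0-Q@r.T).max(), np.linalg.norm(np.diff(P,axis=0),axis=1)
def rel(obs,pos,yaw,rpy=(np.pi,0)):
    """delta in tool axes to world pose with tool down & given tool yaw"""
    R0=Ro.from_euler('xyz',obs["tcp_rot"]); R1=Ro.from_euler('xyz',[np.pi,0,yaw])
    return np.r_[R0.inv().apply(np.array(pos)-obs["tool_pos"]),(R0.inv()*R1).as_rotvec()].round(3)
E
python3 - <<'E'
from plant import bot
from h import *
c=bot.capture("top")
f=lambda L:[(x/2.4+170,y/2.4+100) for x,y in L]
J=rect(c,f([(436,287),(403,208),(547,149),(579,229)]),1,1,8); print(J)
# image-left-down is +y ; image up = +x... corners (-x,+y)=(436,287), (-x,-y)=(579,229), (+x,-y)=(547,149), (+x,+y)=(403,208)
print("jig",rect(c,f([(436,287),(579,229),(547,149),(403,208)]),105,185,8))
m=rect(c,f([(125,315),(165,290),(150,262),(104,288)]),40,52,60); print("med",m)
o=bot.get_obs()
print(Ro.from_euler('xyz',o["tcp_rot"]).as_matrix().round(2))
for y in (m[1],m[1]+np.pi/2,m[1]-np.pi/2): print(y,rel(o,[*m[0],170],y))
E
```

```text
(array([556.85980135, -32.77820887]), np.float64(-1.175456421577356), np.float64(98.07511937626165), array([ 95.50116326, 173.93201509,  96.06565543]))
jig (array([556.85980135, -32.77820887]), np.float64(0.38756922434154323), np.float64(8.071678318905114), array([171.68568871,  96.06565543, 173.93201509]))
med (array([477.80701187, 351.47732504]), np.float64(0.5563091498368178), np.float64(3.1141005579906462), array([50.21418336, 34.14304899, 56.36106719]))
[[ 0.94  0.34  0.  ]
 [ 0.34 -0.94 -0.  ]
 [-0.    0.   -1.  ]]
0.5563091498368178 [ 5.69454e+02 -6.90895e+02  8.16850e+01  0.00000e+00  0.00000e+00
 -2.06000e-01]
2.1271054766317143 [ 569.454 -690.895   81.685    0.       0.      -1.776]
-1.0144871769580788 [ 569.454 -690.895   81.685    0.      -0.       1.365]
```

Run:
```python
from plant import bot
from h import *
c=bot.capture("top")
g=ray(c,[(460/2.4+170,228/2.4+100)],8); print(g)
o=bot.get_obs(); print(rel(o,[g[0,0],g[0,1],260],0.3876+np.pi/2))
```

```text
[[545.84028201   1.96494046   8.        ]]
[ 513.256 -339.277   -8.296    0.       0.      -1.608]
```

Emit:
step_arm([
  [34,-22,0,0,0,-0.11],
  [68,-45,0,0,0,-0.22],
  [102,-67,0,0,0,-0.32],
  [136,-90,0,0,0,-0.43],
  [170,-112,0,0,0,-0.54],
])

```text
time: 1.02
tool_pos: [302.2, -327.7, 251.8]
tcp_rot: [3.141, 0.0, 0.895]
contact_force: [0.7, -1.0, -0.4]
grip_width: 92.2
```

Emit:
step_arm([
  [41,-2,0,0,0,-0.11],
  [82,-4,0,0,0,-0.21],
  [123,-5,0,0,0,-0.32],
  [164,-7,0,0,0,-0.43],
  [205,-9,0,0,0,-0.53],
])

```text
time: 1.43
tool_pos: [424.4, -162.5, 252.0]
tcp_rot: [3.141, 0.0, 1.426]
contact_force: [1.3, -1.7, 0.6]
grip_width: 91.8
```

Run:
```python
from plant import bot
from h import *
o=bot.get_obs(); print(rel(o,[546,2,260],0.3876+np.pi/2))
```

```text
[ 1.80327e+02  9.66760e+01 -7.98900e+00  1.00000e-03  1.00000e-03
 -5.32000e-01]
```

Emit:
step_arm([
  [36,19,0,0,0,-0.11],
  [72,38,0,0,0,-0.21],
  [108,57,0,0,0,-0.32],
  [144,76,0,0,0,-0.43],
  [180,96,-8,0,0,-0.53],
])

```text
time: 1.85
tool_pos: [545.3, 1.2, 258.5]
tcp_rot: [-3.139, -0.001, 1.957]
contact_force: [1.4, -0.1, 0.1]
grip_width: 91.7
```

Emit:
step_arm([
  [0,0,0,0,0,0],
  [0,0,0,0,0,0],
])

```text
time: 2.02
tool_pos: [545.9, 0.8, 259.5]
tcp_rot: [3.141, 0.0, 1.954]
contact_force: [0.1, 0.1, 0.0]
grip_width: 92.1
```

Run:
```python
from plant import bot
from h import *
o=bot.get_obs(); print(o["tool_pos"],o["tcp_rot"])
c=bot.capture("wrist"); cv2.imwrite("pics/wj.png",c["color"][:,:,::-1])
import pickle; pickle.dump(c,open("wj.pkl","wb"))
print(bot.boxes_of("jig_gap",c))
```

```text
[545.90963816   0.81792698 259.48098117] [3.14148254e+00 2.94901500e-04 1.95425728e+00]
[{'rect': [365.1, 317.1, 53.3, 22.1], 'p': 0.94}, {'rect': [160.9, 238.3, 58.8, 55.4], 'p': 0.89}, {'rect': [316.1, 189.8, 85.9, 143.1], 'p': 0.7}]
```

View pics/wj.png

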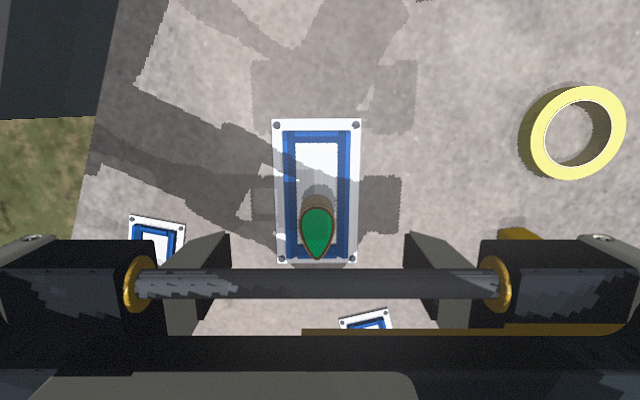

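The wrist picture shows the large jig: plate corners are about (272,119) and (360,119), the floor's stop edge is near row 143, and the accent is at (317,230). I'll zoom in to measure.

Run:
```python
import cv2
a=cv2.imread("pics/wj.png")[110:230,255:375]
cv2.imwrite("pics/wjc.png",cv2.resize(a,(600,600),interpolation=cv2.INTER_CUBIC))
```

```text
(no output)
```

View pics/wjc.png

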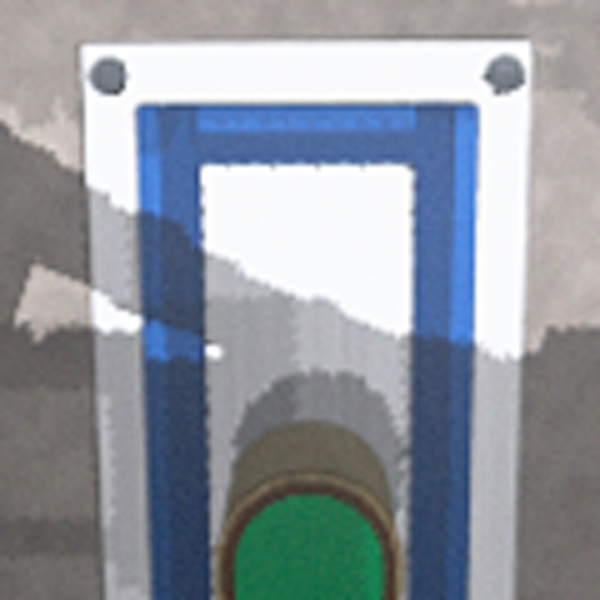

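Run:
```python
from h import *
import pickle; c=pickle.load(open("wj.pkl","rb"))
f=lambda L:[(x/5+255-.4,y/5+110-.4) for x,y in L]
P=ray(c,f([(201,163),(414,163),(212,560),(411,560),(310,420),(83,45),(530,42)]),8)[:,:2]
print(P.round(1)); yl=P[0]-P[2]; yr=P[1]-P[3]
for v in (yl,yr,P[5]-P[6],P[0]-P[1]): print(np.arctan2(v[1],v[0]),np.linalg.norm(v))
a=np.arctan2(*(yl+yr)[::-1]); u=np.array([np.cos(a),np.sin(a)])
s=(P[0]+P[1])/2; print("yaw",a-np.pi/2,"gap len",(s-P[4])@u,"centre",s-31*u, "from accent", P[4]+31*u)
```

```text
[[510.   19.5]
 [556.6  38.3]
 [548.1 -72.3]
 [594.7 -53.5]
 [557.3 -29.1]
 [475.1  34.5]
 [570.6  73.8]]
1.9640099421646398 99.38081813064245
1.964433376100343 99.38452605412583
-2.751254420875635 103.32289168829477
-2.7577915296465227 50.227162704300895
yaw 0.39342533628712806 gap len 62.75836886420175 centre [5.45190459e+02 2.45454742e-01] from accent [ 5.45460446e+02 -4.63583025e-01]
```

Run:
```python
from plant import bot
from h import *
o=bot.get_obs(); print(rel(o,[478,335,260],0.556+np.pi/2))
```

```text
[ 3.37015e+02  6.26270e+01 -7.55000e-01 -1.00000e-03 -0.00000e+00
 -1.77000e-01]
```

Emit:
step_arm([
  [38,7,0,0,0,-0.02],
  [76,14,0,0,0,-0.04],
  [114,21,0,0,0,-0.06],
  [152,28,0,0,0,-0.08],
  [190,35,0,0,0,-0.1],
])

```text
time: 2.53
tool_pos: [506.4, 188.1, 259.8]
tcp_rot: [-3.141, 0.0, 2.048]
contact_force: [0.8, 1.1, -0.0]
grip_width: 92.1
```

Emit:
step_arm([
  [36,7,0,0,0,-0.02],
  [72,14,0,0,0,-0.04],
  [108,21,0,0,0,-0.06],
  [144,28,0,0,0,-0.07],
  [144,28,0,0,0,-0.07],
])

```text
time: 2.95
tool_pos: [463.5, 332.6, 259.6]
tcp_rot: [3.141, -0.002, 2.123]
contact_force: [-0.7, -1.5, -0.1]
grip_width: 91.6
```

Emit:
step_arm([
  [0,0,0,0,0,0],
  [0,0,0,0,0,0],
])

```text
time: 3.12
tool_pos: [465.8, 327.5, 259.5]
tcp_rot: [-3.141, 0.001, 2.119]
contact_force: [-0.6, -0.1, 1.1]
grip_width: 91.7
```

Run:
```python
from plant import bot
from h import *
o=bot.get_obs(); print(o["tool_pos"],o["tcp_rot"])
c=bot.capture("wrist"); im=c["color"][:,:,::-1]
import pickle; pickle.dump(c,open("wp.pkl","wb"))
for q in ["packer_short","packer_medium","packer_long"]: print(q,bot.boxes_of(q,c))
u,v=proj(c,[[478,351,60]])[0]; u,v=int(u),int(v); print(u,v)
a=im[max(v-70,0):v+70,max(u-90,0):u+90]; print(max(u-90,0),max(v-70,0))
cv2.imwrite("pics/wpc.png",cv2.resize(a,None,fx=4,fy=4,interpolation=cv2.INTER_CUBIC))
```

```text
[465.78629212 327.5471154  259.527648  ] [-3.14088763e+00  7.31646820e-04  2.11905867e+00]
packer_short [{'rect': [263.2, 246.1, 41.4, 43.1], 'p': 0.79}]
packer_medium [{'rect': [340.3, 159.2, 38.8, 52.1], 'p': 0.6}, {'rect': [263.1, 247.2, 44.5, 42.6], 'p': 0.6}]
packer_long [{'rect': [361.2, 261.9, 37.4, 76.8], 'p': 0.69}]
339 164
249 94
```

View pics/wpc.png

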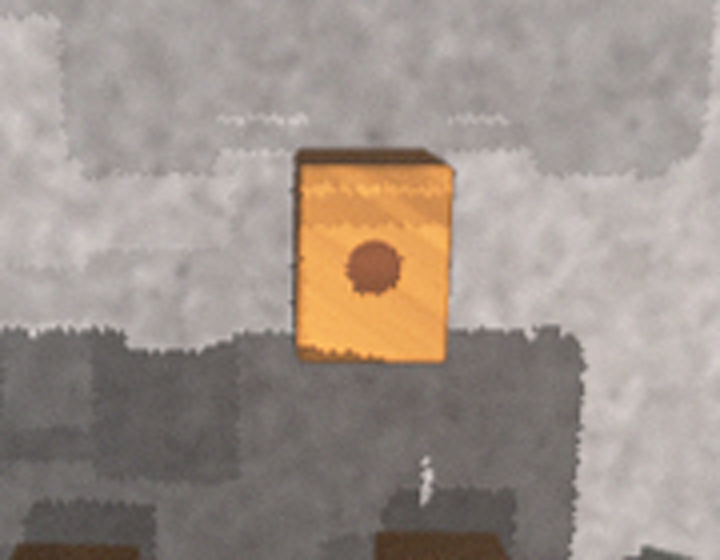

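The crop shows the candidate's top face, with corners at crop pixels (298,164), (452,166), (446,362) and (298,361). The dot is at (374,267). I'll check that its size is 40 × 52.

Run:
```python
from plant import bot
from h import *
import pickle; c=pickle.load(open("wp.pkl","rb"))
f=lambda L:[(x/4+249-.4,y/4+94-.4) for x,y in L]
p,a,e,d=rect(c,f([(297,163),(297,362),(446,363),(453,165)]),40,52,60); print(p,a,e,d, ray(c,f([(374,267)]),60))
o=bot.get_obs(); print(rel(o,[*p,110],a+np.pi/2),rel(o,[*p,51],a+np.pi/2))
```

```text
[477.83540176 356.0797214 ] 0.5474189600301949 0.5372940288659009 [51.76322337 39.37562041 51.5274979 ] [[478.23954684 355.82568277  60.        ]]
[ 18.359  24.788 149.711  -0.      0.     -0.   ] [ 18.375  24.792 208.711  -0.      0.     -0.   ]
```

Emit:
step_arm([
  [18,25,35,0,0,0],
  [18.4,24.8,70,0,0,0],
  [18.4,24.8,105,0,0,0],
  [18.4,24.8,130,0,0,0],
  [18.4,24.8,140,0,0,0],
], fingers=80)

```text
time: 3.73
tool_pos: [475.6, 355.8, 115.5]
tcp_rot: [-3.135, -0.0, 2.119]
contact_force: [-0.7, -0.3, -1.0]
grip_width: 80.2
```

Run:
```python
from plant import bot
from h import *
o=bot.get_obs(); print(rel(o,[477.9,356,50],.5474+np.pi/2),o["tool_pos"])
```

```text
[-9.9800e-01  2.5050e+00  6.5483e+01 -7.0000e-03 -0.0000e+00  1.0000e-03] [475.63388042 355.78157727 115.49873172]
```

Emit:
step_arm([
  [0,0,15,0,0,0],
  [0,0,35,0,0,0],
  [0,0,55,0,0,0],
  [0,0,68,0,0,0],
  [0,0,69.5,0,0,0],
])

```text
time: 4.15
tool_pos: [476.7, 356.6, 48.6]
tcp_rot: [-3.139, 0.0, 2.12]
contact_force: [-0.3, -0.2, 0.2]
grip_width: 79.9
```

Emit:
step_arm([
  [0,0,0,0,0,0],
  [0,0,0,0,0,0],
  [0,0,0,0,0,0],
])

```text
time: 4.4
tool_pos: [478.1, 358.1, 51.8]
tcp_rot: [3.139, 0.0, 2.12]
contact_force: [0.3, 0.0, 0.2]
grip_width: 79.8
```

Emit:
step_arm([
  [0,0,0,0,0,0],
  [0,0,0,0,0,0],
  [0,0,0,0,0,0],
  [0,0,0,0,0,0],
  [0,0,0,0,0,0],
], fingers=25)

```text
time: 4.82
tool_pos: [477.1, 357.8, 50.3]
tcp_rot: [3.141, 0.0, 2.121]
contact_force: [-1.6, -0.7, -0.0]
grip_width: 51.4
```

Emit:
step_arm([
  [0,0,0,0,0,0],
  [0,0,0,0,0,0],
  [0,0,0,0,0,0],
])

```text
time: 5.07
tool_pos: [477.1, 357.8, 50.1]
tcp_rot: [-3.142, 0.0, 2.121]
contact_force: [-0.7, 0.3, 0.2]
grip_width: 40.0
```

Emit:
step_arm([
  [0,0,0,0,0,0],
  [0,0,0,0,0,0],
  [0,0,-10,0,0,0],
  [0,0,-30,0,0,0],
  [0,0,-55,0,0,0],
])

```text
time: 5.48
tool_pos: [476.0, 357.1, 104.6]
tcp_rot: [-3.137, 0.0, 2.121]
contact_force: [-0.5, 0.2, -1.7]
grip_width: 39.8
```

Emit:
step_arm([
  [0,0,-25,0,0,0],
  [0,0,-45,0,0,0],
  [0,0,-50,0,0,0],
  [0,0,-50,0,0,0],
])

```text
time: 5.82
tool_pos: [477.7, 358.2, 157.1]
tcp_rot: [3.138, 0.0, 2.121]
contact_force: [-1.7, 0.0, -1.9]
grip_width: 39.6
```

Run:
```python
from plant import bot
from h import *
o=bot.get_obs(); print(o,rel(o,[544.6,1.7,155],.392+np.pi/2))
c=bot.capture("wrist"); im=c["color"][:,:,::-1]
cv2.imwrite("pics/held.png",im[100:400,100:540])
```

```text
{'time': 5.8167, 'joint_positions': array([ 5.15071111e-01,  5.55400952e-01,  1.45269105e+00, -7.54522803e-05,
        1.12984244e+00, -3.49422605e-02]), 'dq': array([-0.00060018,  0.04294204,  0.04788831, -0.00231057, -0.02982887,
       -0.00017519]), 'tau': array([ 2.96631991e-02, -5.38281548e+01, -2.36244500e+01,  7.20165437e-02,
        3.15489834e-01, -5.28042983e-04]), 'tool_pos': array([477.71657878, 358.17164316, 157.0519716 ]), 'tcp_rot': array([3.13793907e+00, 1.96110133e-04, 2.12084142e+00]), 'contact_force': array([-1.66696317,  0.00537106, -1.93472144]), 'moment': array([ 0.01809801, -0.11354602,  0.00887961]), 'grip_width': 39.644204518366436} [-3.38854e+02 -1.29326e+02  1.64600e+00  4.00000e-03 -0.00000e+00
  1.58000e-01]
```

View pics/held.png

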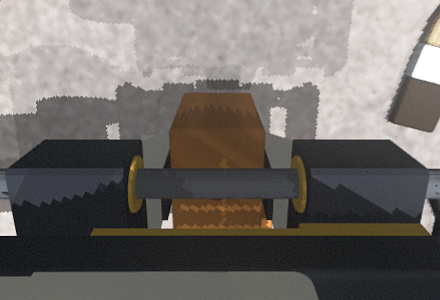

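The wrist view shows the packer held upright between the jaws, in crop columns 170–265. Next I carry it over to the gap.

Emit:
step_arm([
  [-20,-8,0,0,0,0.01],
  [-56,-21,0,0,0,0.03],
  [-92,-35,0,0,0,0.05],
  [-128,-49,0,0,0,0.07],
  [-164,-63,0,0,0,0.09],
])

```text
time: 6.28
tool_pos: [507.9, 183.3, 153.1]
tcp_rot: [-3.138, -0.001, 2.031]
contact_force: [0.0, 0.7, -1.4]
grip_width: 40.0
```

Emit:
step_arm([
  [-36,-12,0,0,0,0.01],
  [-72,-24,0,0,0,0.03],
  [-108,-36,0,0,0,0.04],
  [-140,-45,0,0,0,0.05],
  [-155,-48,0,0,0,0.06],
])

```text
time: 6.7
tool_pos: [534.2, 21.0, 153.3]
tcp_rot: [-3.138, -0.0, 1.968]
contact_force: [0.4, 1.2, -2.0]
grip_width: 39.8
```

Emit:
step_arm([
  [0,0,0,0,0,0],
  [0,0,0,0,0,0],
  [0,0,0,0,0,0],
])

```text
time: 6.95
tool_pos: [534.0, 25.5, 154.0]
tcp_rot: [-3.139, -0.002, 1.971]
contact_force: [0.2, 1.6, -1.0]
grip_width: 39.9
```

Run:
```python
from plant import bot
from h import *
o=bot.get_obs(); print(o["tool_pos"],o["tcp_rot"],rel(o,[544.6,1.8,110],.393+np.pi/2))
```

```text
[533.99065175  25.5277161  153.97158228] [-3.13943076e+00 -1.51484927e-03  1.97108737e+00] [-2.6053e+01  6.1900e-01  4.3931e+01 -2.0000e-03 -2.0000e-03  7.0000e-03]
```

Emit:
step_arm([
  [-13,0.5,10,0,0,0.007],
  [-24,0.5,25,0,0,0.007],
  [-26,0.5,36,0,0,0.007],
  [-26,0.5,36,0,0,0.007],
  [-26,0.5,36,0,0,0.007],
])

```text
time: 7.37
tool_pos: [544.7, 1.7, 118.1]
tcp_rot: [-3.139, -0.001, 1.964]
contact_force: [-0.8, 0.3, -2.1]
grip_width: 39.7
```

Emit:
step_arm([
  [0,0,0,0,0,0],
  [0,0,0,0,0,0],
])

```text
time: 7.53
tool_pos: [545.7, 1.6, 119.8]
tcp_rot: [3.141, 0.001, 1.965]
contact_force: [0.2, 0.1, -0.3]
grip_width: 40.0
```

Run:
```python
from plant import bot
from h import *
o=bot.get_obs(); print(o["tool_pos"],o["tcp_rot"],rel(o,[544.6,1.8,58.5],.393+np.pi/2))
c=bot.capture("scene"); im=c["color"][:,:,::-1]
u,v=proj(c,[[545,0,60]])[0].astype(int)
a=im[v-60:v+60,u-70:u+70]; b=bot.capture("top"); u,v=proj(b,[[545,0,60]])[0].astype(int)
b=b["color"][v-60:v+60,u-60:u+60,::-1]
cv2.imwrite("pics/pre.png",cv2.resize(np.hstack([a,b]),None,fx=3,fy=3,interpolation=cv2.INTER_CUBIC))
```

```text
[545.66061902   1.59635286 119.75104201] [3.14075907e+00 5.04085908e-04 1.96455257e+00] [ 6.260e-01 -9.520e-01  6.125e+01  1.000e-03  1.000e-03  1.000e-03]
```

View pics/pre.png

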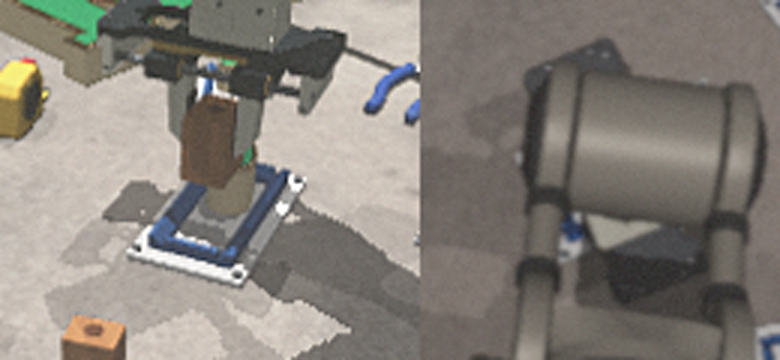

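The scene view shows the packer above the gap, clear of the stop and with the accent behind it. Now I lower it.

Emit:
step_arm([
  [0.5,-1,10,0,0,0],
  [0.5,-1,20,0,0,0],
  [0.5,-1,30,0,0,0],
  [0.5,-1,36,0,0,0],
  [0.5,-1,38,0,0,0],
])

```text
time: 8.05
tool_pos: [543.3, 1.2, 79.3]
tcp_rot: [-3.139, -0.002, 1.964]
contact_force: [-0.8, -0.4, -1.1]
grip_width: 40.0
```

Emit:
step_arm([
  [0,0,4,0,0,0],
  [0,0,8,0,0,0],
  [0,0,12,0,0,0],
  [0,0,15,0,0,0],
  [0,0,18,0,0,0],
])

```text
time: 8.47
tool_pos: [544.4, 1.1, 62.9]
tcp_rot: [3.141, 0.0, 1.964]
contact_force: [0.7, -0.3, -0.9]
grip_width: 40.1
```

Emit:
step_arm([
  [0,0,0,0,0,0],
  [0,0,0,0,0,0],
  [0,0,0,0,0,0],
])

```text
time: 8.72
tool_pos: [544.5, 1.1, 63.3]
tcp_rot: [3.141, 0.0, 1.964]
contact_force: [0.4, 0.6, -1.0]
grip_width: 40.1
```

Emit:
step_arm([
  [0,0,1.5,0,0,0],
  [0,0,3,0,0,0],
  [0,0,4.5,0,0,0],
  [0,0,5,0,0,0],
  [0,0,5,0,0,0],
])

```text
time: 9.13
tool_pos: [544.3, 1.1, 58.1]
tcp_rot: [-3.142, 0.0, 1.964]
contact_force: [-0.7, -0.0, -2.2]
grip_width: 39.9
```

Emit:
step_arm([
  [0,0,0.5,0,0,0],
  [0,0,0.8,0,0,0],
  [0,0,0.8,0,0,0],
])

```text
time: 9.38
tool_pos: [544.3, 1.1, 58.1]
tcp_rot: [3.141, 0.0, 1.964]
contact_force: [-2.4, -0.9, 6.5]
grip_width: 39.9
```

The floor contact shows as +6.5 N at the expected height, so I release and retreat.

Emit:
step_arm([
  [0,0,0,0,0,0],
  [0,0,0,0,0,0],
  [0,0,0,0,0,0],
  [0,0,0,0,0,0],
  [0,0,0,0,0,0],
], fingers=70)

```text
time: 9.8
tool_pos: [544.3, 1.1, 57.2]
tcp_rot: [-3.141, 0.0, 1.964]
contact_force: [-0.3, 0.2, -0.2]
grip_width: 67.6
```

Emit:
step_arm([
  [0,0,-5,0,0,0],
  [0,0,-20,0,0,0],
  [0,0,-45,0,0,0],
  [0,0,-80,0,0,0],
  [0,0,-115,0,0,0],
])

```text
time: 10.22
tool_pos: [543.7, 1.2, 173.3]
tcp_rot: [-3.14, -0.001, 1.964]
contact_force: [1.2, -0.6, 0.6]
grip_width: 70.2
```

Emit:
step_arm([
  [0,0,-35,0,0,0],
  [0,0,-70,0,0,0],
  [0,0,-85,0,0,0],
  [0,0,-85,0,0,0],
  [0,0,-85,0,0,0],
])

```text
time: 10.63
tool_pos: [544.4, 1.2, 258.2]
tcp_rot: [3.14, 0.001, 1.964]
contact_force: [0.7, 0.3, -0.5]
grip_width: 69.8
```

Run:
```python
from plant import bot
from h import *
import pickle
o=bot.get_obs(); print(o["tool_pos"],o["contact_force"],o["grip_width"])
w=bot.capture("wrist"); pickle.dump(w,open("wf.pkl","wb"))
c=bot.capture("scene"); u,v=proj(c,[[545,0,40]])[0].astype(int)
a=cv2.resize(c["color"][v-50:v+90,u-140:u+60,::-1],(400,280))
b=w["color"][110:250,255:375,::-1]
cv2.imwrite("pics/end.png",np.hstack([cv2.resize(b,(480,560),interpolation=cv2.INTER_CUBIC)[:560],cv2.resize(c["color"][v-90:v+90,u-50:u+50,::-1],(311,560),interpolation=cv2.INTER_CUBIC)]))
```

```text
[544.40717048   1.15473639 258.16582382] [ 0.67588002  0.29787269 -0.50825543] 69.76850752735186
```

View pics/end.png

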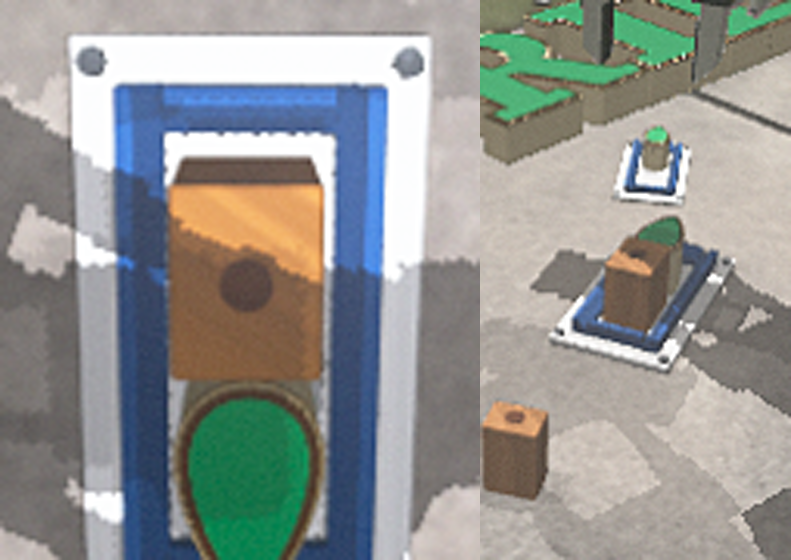

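The packer stands in the gap, with its top-face corners at crop (168,184), (323,181), (323,380) and (170,380). I'll run one numeric check and hand in only if it agrees.

Run:
```python
from plant import bot
from h import *
import pickle; c=pickle.load(open("wf.pkl","rb"))
f=lambda L:[(x/4+255-.4,y/4+110-.4) for x,y in L]
p,a,e,d=rect(c,f([(168,184),(170,380),(323,380),(323,181)]),40,52,68); print(p,a,e,d)
off=np.linalg.norm(p-[545.3,0]); print(off)
if off<6 and abs(a-.393)<.1 and e<2: print("close",bot.close_job())
```

```text
[544.32918631  -0.74535916] 0.3996102990716202 0.7274591220797291 [51.35967875 40.00320542 52.1296854 ]
1.2239442377470053
the job is handed in; nothing more can be done
close None
```

I set the 52 mm packer into the gap of the largest jig, let go, backed off to about 258 mm and handed the job in. The clock stood at about 10.7 s.

- **Choice:** I took the largest of the three jigs. From close up the packer measured 40 × 52 mm. The network gave the medium class a tied score (0.6) for two blocks in that view, so I chose by measured size.
- **Placing:** The last wrist picture put the packer about 1.2 mm from the measured gap centre. Its yaw was 0.400 rad against the jig's 0.393 rad. Its top face matched a height of 68 mm to within 0.7 mm, so it is sitting on the floor. Floor contact showed as about 6.5 N at the expected height.
- **Release:** After backing off, the force readings were near zero and the gripper was open at 70 mm.
- **Other packers:** The arm did not go near them. I did not measure their positions again at the end.

No check failed. Camera calibration is only good to about 2 mm, well inside the 14 mm allowed.

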